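Lay the coffee carton down in its tray bay

ROBOT

A 6-joint arm with a two-finger parallel gripper is mounted at the origin on the work surface. World frame = base frame: x ahead of the robot, y to its left, z up, the work surface at z = 0. Lengths are in m, angles in rad, forces in N, time in s.
With the tool pointing down it reaches from about 0.25 to 0.775 m from the base axis. Payload 4 kg.
Tool frame: the origin (TCP) lies midway between the tips of the shut fingers; the grasp point (between the pads) lies 19 mm behind it; z points along the fingers, y is the direction in which the jaws open and shut (so a half turn about z gives the same grasp; the last joint's range is limited). The gripper opens to 85 mm and grips with 20 to 120 N. Pads are 22 mm wide; open, the fingers measure 114 mm over their backs; the gripper's body (76 mm by 85 mm) begins 54 mm behind the grasp point. The pads swing forward as they close: fully open they stand 13 mm farther back than shut.
Start: joints at [-1.398, 0.087, 1.371, -0, 1.684, -0.103], TCP at [0.15, -0.529, 0.231] pointing down, gripper open.
Joint ranges: [-3.1, 3.1], [-0.76, 2.03], [0.27, 2.55], [-1.08, 4.22], [0.17, 2.65], [-2.57, 2.57]. Speed limits (rad/s): [2.79, 2.79, 3.14, 3.14, 3.14, 3.14].

INTERFACE

Orientations are given as [roll, pitch, yaw] about the fixed x, y, z axes, in that order (R = Rz(yaw) Ry(pitch) Rx(roll)).
In Python, from workcell import sense, get_image, job_done gives the robot as it stands.
- The arm moves only by the tool carry_out, never from a script. Its argument "deltas" is a list of rows, each a list of 2 entries, a list of its own where there are three numbers: the shift along the tool's x, y, z in m, then the turn about the tool's z in degrees. In form: [[[x, y, z], yaw], ...]. A call has 1 to 12 rows; each row shifts and turns the pose as measured when the row begins, along the tool's axes as they then stand; what a row does not reach is not made up. A row lasts 1/8 s, in which the tool goes at most 62.5 mm and 10.7 degrees, less where a joint would pass 70% of its speed; a pose out of reach is approached as far as the arm can. A call with a gripper value outside its range is refused whole. "jaw" is the opening in per cent of the stroke, from 0 (shut) to 100 (fully open), set as the call begins (left out, the last holds). The fingers move at their own pace and stop on an object; "grip_force" is the grip in N (left out, the last holds). Time passes only in rows, so rows that do not move let the fingers close. It gives the time, the measured TCP pose, the force and the opening at its end, in the units of the state.
- sense(): the state, without advancing time (a new reading comes with each control period).
- get_image(name): name is "side" or "top" or "wrist"; returns a dict with "img" (420x560x3 uint8, blue, green, red), "fx", "fy", "cx", "cy" (pixels), "world_to_cam" (4x4, takes a point from world to camera coordinates). Camera axes: x right, y down, z forward; pixel columns grow to the right and rows downward; lengths in m; the calibration is good to about 2 mm. The wrist camera is an equidistant fisheye: a pixel r from the principal point sees the ray r / f radians off the axis. A picture is of the moment at which its call begins. There is no depth.
- job_done(): hands the job in, once; it reports no verdict.
The state is a dict: "t": time; "q": joint angles; "joint_vel": joint speeds; "tau": joint torques, N m; "position": TCP position; "tool_rot": TCP orientation; "force": force on the tool from outside, world axes, zero at the start; "torque": the same for the moment, N m; "width": finger opening in m.
Only numpy, scipy, OpenCV 4.12 (cv2) and the standard library are available. Lean on these libraries where they do the work, as an engineer would, in place of code of your own. Each camera call takes 0.05 s, during which the arm holds its last target.

TASK

Set out the yellow coffee carton for people to help themselves: with the fingertips push it high on its window side so that it tips over onto its back, window up, flat on the cork of its tray bay, then slide it along the bay until its top end is snug against the far end wall of the tray. Only push it, never pick it up, and leave the tea carton, grinder, jar and cup as they stand.

Things in the scene. Friction and masses are not known exactly. Their poses are not given: they have to be found in the camera images.
- tray: Fixed dark steel two-bay tray. Origin: on the table under the centre of the carton bay; x runs along the bay from near to far end wall, y to the left, z up. The carton bay has a cork floor 6 mm above the table, 250 mm long inside (x -125 to +125), 130 mm wide inside (y -65 to +65). Walls 8 mm thick, rims 24 mm above the table. A second bay at y +73 to +173 (floor also 6 mm up) holds jar and cup.
- tray_end (a point): Point on the cork at the foot of the inner face of the far end wall, on the bay's centre line (tray x +125 mm). The carton's top end must finish against this wall.
- carton: Loose yellow coffee carton, closed stiff box 50 mm deep (x), 90 wide (y), 150 tall (z), 0.15 to 0.31 kg, dark band near the top. Origin: centre of its underside. Starts upright on the cork near the bay's near end; its -x face, with the torn-out window of stick sachets, looks at the near end wall. Its x axis is along tray x within 3 degrees, its centre within 6 mm of the bay's centre line.
- carton_center (a point): Centre of the carton's volume (75 mm along its z axis from the underside). When the carton lies on its back this is 31 mm above the table, and under 4 N slides it along the cork.
- carton_top (a point): Centre of the carton's top end (150 mm along its z axis from the underside). Tipped over straight, the carton lands clear of all walls with this end 10 to 50 mm short of the far end wall.
- carton_heel (a point): Middle of the carton's bottom edge on the back (+x) face, 25 mm in +x from its origin. Pushed towards +x at 110 mm or more above the cork the carton tips about this edge with little sliding, passes its balance point at about 18 degrees of lean and falls by itself; pushed low it slides.
- tea_carton: Bystander: loose green tea carton, same size as the coffee carton (50 x 90 x 150 mm), standing upright on the table to the right (-y) of the tray. Origin: centre of its underside.
- grinder: Bystander: loose black coffee grinder, upright cylinder 56 mm in diameter, 175 mm tall, standing on the table to the right (-y) of the tray, nearer its far end. Origin: centre of its underside.
- jar: Bystander: loose glass jar with a steel cap, 64 mm in diameter, 85 mm tall, in the second bay of the tray. Origin: centre of its underside.
- cup: Bystander: loose light paper cup, 70 mm across the rim, 75 mm tall, in the second bay of the tray. Origin: centre of its underside.
There are look-alikes about, which are no part of the job. Several things have the shape of the carton; the one meant has the colours described above.

How it is judged:
On the way:
1. the coffee carton has been tipped onto its back, window up, flat on the cork inside the bay (angle between carton's own x axis and vertical above 3.04 rad and height (world z) of carton_center below 0.036 m), for 0.2 s.
At the end, for the whole second after the job is handed in: The coffee carton lies at rest on its back, window up, flat on the cork (within 4 degrees), inside the walls of its bay, in line with the bay within about 8 degrees, its top end against the far end wall (gap under 6 mm); tea carton, grinder, jar and cup stand upright within 15 mm of where they were (angle between carton's own x axis and vertical above 3.07 rad and height (world z) of carton_center below 0.035 m and x of carton_top in the frame of tray between 0.119 and 0.128 m and y of carton_center in the frame of tray between -0.022 and 0.022 m and angle between the z axis of carton and the x axis of tray, either way round below 0.15 rad and linear speed of carton below 0.02 m/s and distance of each of tea_carton, grinder, jar, cup from where it was at the start of the episode below 0.015 m and angle between each of tea_carton, grinder, jar, cup's own z axis and vertical below 0.1 rad); the robot touches nothing.
It fails at once if the coffee carton was picked up instead of pushed (height (world z) of carton_center above 0.115 m or height (world z) of carton_heel above 0.045 m).
It fails at once if a bystander was knocked over or shoved away (distance of any of tea_carton, grinder, jar, cup from where it was at the start of the episode above 0.015 m).
It also fails if it takes over 38 s, if anything falls off the work surface, if the arm or the gripper's body presses on something with over 40 N, if the wrist force passes 120 N, or if a joint passes its speed limit or range.

## Working session

There is one attempt and no reset: what is moved stays moved. The work goes in short steps, Python scripts to look and compute and a tool call to move; the robot and the scene stay as the last step left them, time stands still between calls to the robot, and variables do not carry over. Pictures are saved under pics/ and viewed, and the job is handed in when it is done.

Besides the shell and the picture viewer there is one more tool, called after "Call:" by a JSON object that holds its "fn" and its "kwargs", one argument or row to a line. carry_out: Moves the arm, as the interface text tells. Its arguments: {"type":"object","properties":{"deltas":{"type":"array","items":{"type":"array"}},"jaw":{"type":"number"},"grip_force":{"type":"number"}},"required":["deltas"]}

```bash
mkdir -p pics
cat > h.py <<'E'
from workcell import sense,get_image,job_done
import cv2,numpy as np
def save(n,f):
    d=get_image(n); cv2.imwrite('pics/'+f,d['img']); np.save('pics/'+f+'.npy',d,allow_pickle=True); return d
def load(f): return np.load('pics/'+f+'.npy',allow_pickle=True).item()
E
python3 - <<'E'
from h import *
s=sense();print({k:np.round(v,3).tolist() for k,v in s.items()})
for n in('side','top','wrist'):
    d=save(n,n+'0.png');print(n,d['fx'],d['cx'],d['cy'],np.round(d['world_to_cam'],3).tolist())
E
```

```text
{'t': 0.0, 'q': [-1.398, 0.088, 1.372, 0.0, 1.684, -0.103], 'joint_vel': [0.0, -0.0, -0.001, 0.0, -0.001, -0.002], 'tau': [0.001, -35.186, -31.327, -0.0, 0.01, 0.0], 'position': [0.15, -0.529, 0.23], 'tool_rot': [-3.139, -0.0, 0.276], 'force': [0.561, -0.535, 0.134], 'torque': [0.022, -0.018, -0.028], 'width': 0.085}
side 485.06386077178155 278.27306846064636 212.0367354166706 [[0.986, -0.164, -0.02, -0.527], [-0.125, -0.665, -0.736, 0.185], [0.107, 0.728, -0.677, 1.061], [0.0, 0.0, 0.0, 1.0]]
top 439.79024889335994 276.82086237141607 212.91444991903163 [[-0.016, -1.0, 0.001, 0.008], [-0.98, 0.015, -0.201, 0.543], [0.201, -0.004, -0.98, 1.022], [0.0, 0.0, 0.0, 1.0]]
wrist 325.19226210127806 279.4611863095985 210.39742597339492 [[0.272, -0.962, -0.002, -0.549], [-0.928, -0.263, 0.264, -0.034], [-0.254, -0.07, -0.965, 0.38], [0.0, 0.0, 0.0, 1.0]]
```

View pics/side0.png

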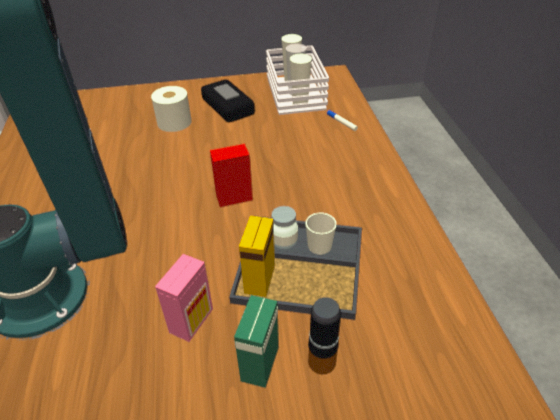

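View pics/top0.png

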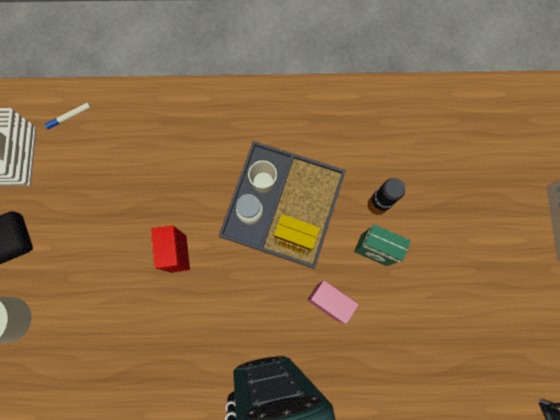

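View pics/wrist0.png

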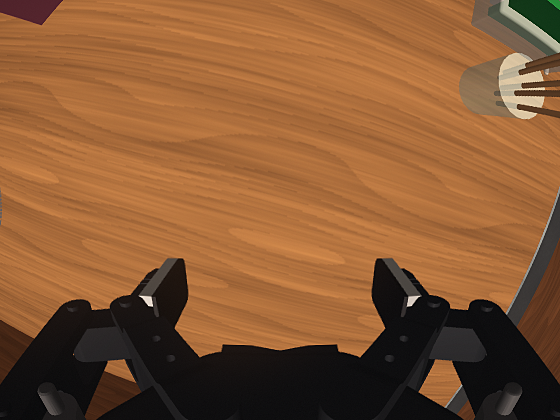

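Box-shaped things are yellow (side 258,257 / top 297,235), pink (186,297), red (232,175) and green (258,340). Only the yellow one stands on the cork and has a dark band, so I'll confirm that in a crop.

Run:
```python
from h import *
a=cv2.imread('pics/top0.png')[130:310,210:420];b=cv2.imread('pics/side0.png')[195:395,150:380]
cv2.imwrite('pics/ct.png',cv2.resize(a,None,fx=3.3,fy=3.3,interpolation=cv2.INTER_CUBIC))
cv2.imwrite('pics/cs.png',cv2.resize(b,None,fx=3,fy=3,interpolation=cv2.INTER_CUBIC))
```

```text
(no output)
```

View pics/ct.png

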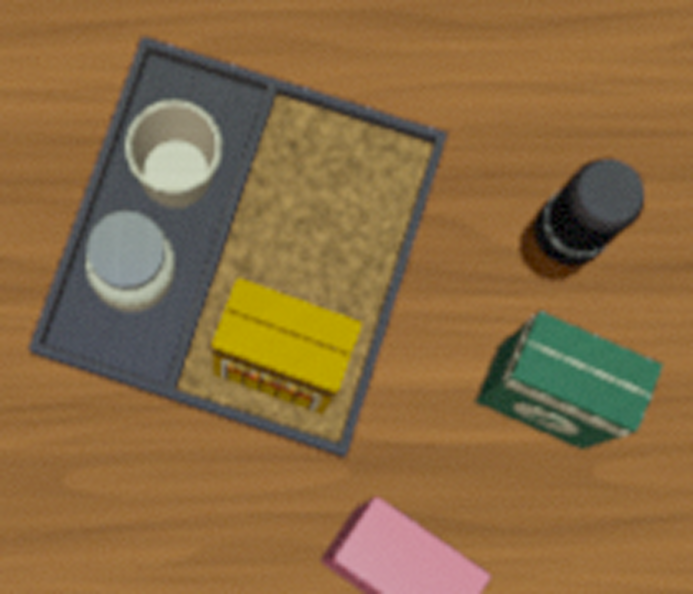

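View pics/cs.png

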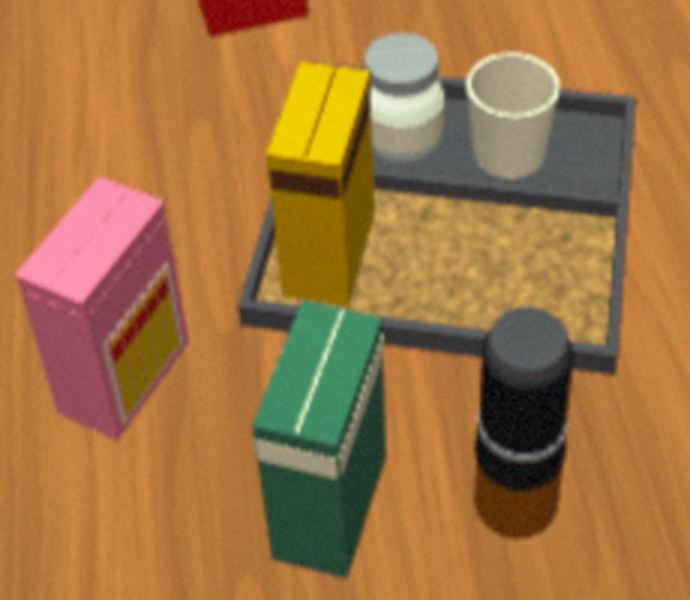

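```bash
cat >> h.py <<'E'
from scipy.optimize import least_squares
def proj(d,P):
    P=np.atleast_2d(P);c=P@d['world_to_cam'][:3,:3].T+d['world_to_cam'][:3,3]
    return np.c_[d['fx']*c[:,0]/c[:,2]+d['cx'],d['fy']*c[:,1]/c[:,2]+d['cy']]
def place(p,L):
    c,s=np.cos(p[2]),np.sin(p[2]);L=np.array(L,float)
    return np.c_[p[0]+c*L[:,0]-s*L[:,1],p[1]+s*L[:,0]+c*L[:,1],L[:,2]]
E
python3 - <<'E'
from h import *
T=load('top0.png');S=load('side0.png')
t=lambda a:(np.array(a)+.5)/3.3-.5+[210,130]
s=lambda a:(np.array(a)+.5)/3-.5+[150,195]
def fit(obs,x0,z=None):
    def f(p):
        r=[]
        for d,L,uv in obs:
            L=np.array(L,float)
            if len(p)>3:L[:,2]=p[3]
            r.append((proj(d,place(p,L))-uv).ravel())
        return np.concatenate(r)
    q=least_squares(f,x0,loss='soft_l1');print(np.round(q.x,4),np.round(f(q.x),1));return q.x
h=.024
tr=[(T,[[.133,.181,h],[.133,-.073,h],[-.133,-.073,h],[-.133,.181,h]],t([[142,38],[445,133],[345,455],[30,352]])),
    (S,[[.133,-.073,h],[.133,.181,h],[-.133,-.073,h]],s([[615,355],[635,98],[242,308]]))]
p=fit(tr,[.5,0,-.3]);fit(tr,[*p,.02])
z=.156
ca=[(T,[[.025,.045,z],[.025,-.045,z],[-.025,-.045,z],[-.025,.045,z]],t([[238,281],[362,320],[337,395],[214,352]])),
 (S,[[-.025,.045,z],[.025,.045,z],[.025,-.045,z],[-.025,-.045,z]],s([[303,63],[371,72],[343,167],[268,157]]))]
c=fit(ca,[.45,0,-.3]);fit(ca,[*c,.15])
R=np.array([[np.cos(p[2]),np.sin(p[2])],[-np.sin(p[2]),np.cos(p[2])]])
print('carton in tray',R@(c[:2]-p[:2]),np.degrees(c[2]-p[2]),np.degrees(p[2]))
print(place(p,[[-.2,0,.0],[-.125,0,0],[.125,0,0]]))
# bystanders rough
for n,u,zz in(('pink',(430,545),.15),('tea',(580,375),.15)):pass
E
```

```text
[ 0.5601 -0.068  -0.3329] [-0.1 -1.2  1.5 -0.9  1.3  0.2 -0.6 -0.5  0.1  0.1 -0.9 -0.8 -2.9 -0.4]
[ 0.5612 -0.066  -0.3325  0.0188] [-0.8 -0.9  0.3 -0.7  0.3 -0.1 -1.1 -0.6  0.2  0.7 -0.9  0.1 -2.2  0.3]
[ 0.4835 -0.0449 -0.3563] [ 0.2 -2.   1.1 -0.5  1.5 -1.9 -0.1 -2.5 -1.9 -0.2 -1.  -0.4 -1.  -0.6
 -1.  -0.5]
[ 0.4841 -0.0433 -0.3614  0.1524] [-0.5 -2.   0.3 -0.3  0.5 -1.9 -0.9 -2.6 -1.4  0.5 -0.7  0.4 -0.8  0.1
 -0.7  0.1]
carton in tray [-0.07990201 -0.0032008 ] -1.3432204691124836 -19.07137929101531
[[ 0.37103182 -0.0026064   0.        ]
 [ 0.44191524 -0.02711234  0.        ]
 [ 0.6781933  -0.1087988   0.        ]]
```

The crops confirm it: the yellow carton has a dark band and faces the near end wall with its sachet window. Tray yaw is about -19°, and the carton sits at tray x ≈ -80 mm. Next I move behind it, staying high.

Call:
{"fn": "carry_out", "kwargs": {
  "deltas": [
    [[0.04,-0.042,-0.001],0],
    [[0.04,-0.042,0],0],
    [[0.04,-0.042,0],0],
    [[0.04,-0.042,0],0],
    [[0.04,-0.042,0],0],
    [[0.04,-0.042,0],0],
    [[0.04,-0.042,0],0],
    [[0.04,-0.042,0],0],
    [[0.04,-0.042,0],0],
    [[0.035,-0.038,0],0]
  ],
  "jaw": 45
}}

```text
t: 1.4
position: [0.4228, -0.008, 0.2298]
tool_rot: [-3.136, -0.003, 0.267]
force: [0.5, -0.0, -0.1]
width: 0.0384
```

Call:
{"fn": "carry_out", "kwargs": {
  "deltas": [
    [[0,0,0],8.7],
    [[0,0,0],8.7],
    [[0,0,0],8.7],
    [[0,0,0],8.7],
    [[0,0,0],0]
  ]
}}

```text
t: 2.02
position: [0.4227, -0.0027, 0.2275]
tool_rot: [-3.135, 0.005, -0.348]
force: [-0.3, 0.1, -0.4]
width: 0.0384
```

Call:
{"fn": "carry_out", "kwargs": {
  "deltas": [
    [[0,0.018,0.0],0],
    [[0,0,0.04],0],
    [[0,0,0.04],0],
    [[0,0,0.005],0]
  ]
}}

```text
t: 2.52
position: [0.4167, -0.0198, 0.1413]
tool_rot: [-3.135, 0.002, -0.337]
force: [0.7, -0.0, 0.1]
width: 0.0382
```

Run:
```python
from h import *
a=save('side','side1.png')['img'];b=save('top','top1.png')['img'];s=sense();print(s['position'],s['tool_rot'],s['t'])
A=cv2.resize(a[150:350,130:380],None,fx=1.6*2,fy=3.2)[:600,:800];cv2.imwrite('pics/s1c.png',A)
cv2.imwrite('pics/t1c.png',cv2.resize(b[130:330,200:420],None,fx=2.9,fy=2.9))
```

```text
[ 0.41863841 -0.02006472  0.14412476] [-3.13426737e+00 -3.03587455e-03 -3.37849381e-01] 2.625
```

View pics/s1c.png

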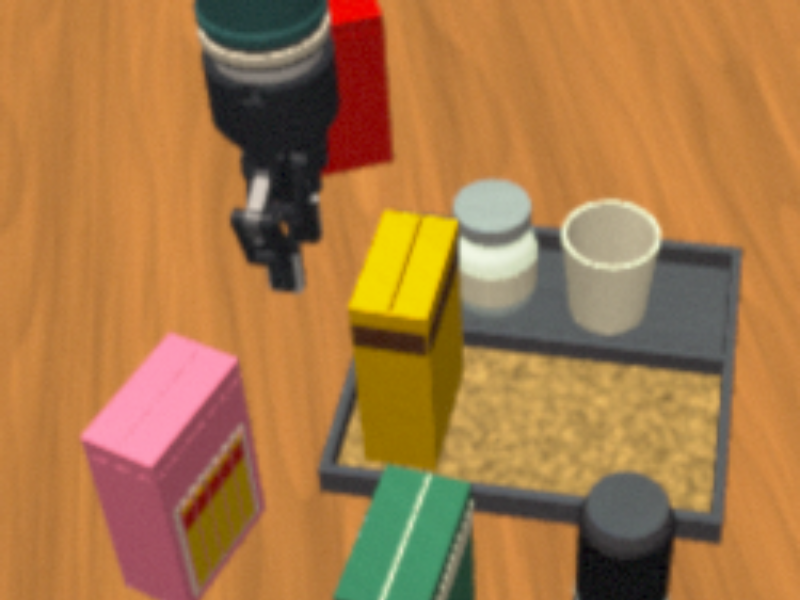

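View pics/t1c.png

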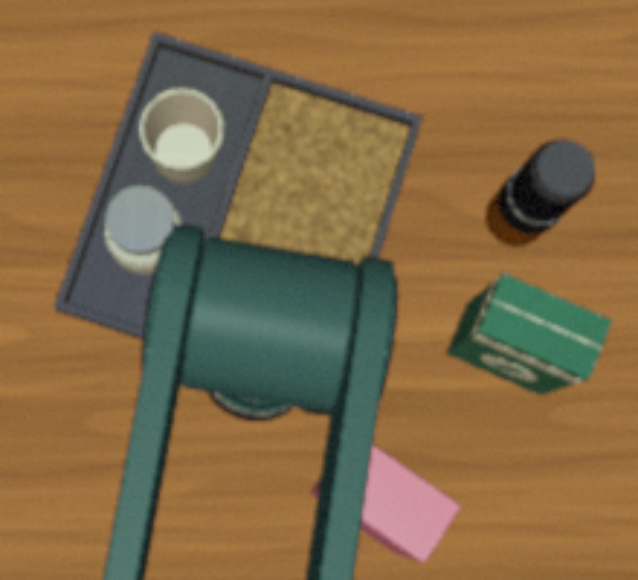

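Side crop: the fingers (285,280) are behind the carton's window face, and the pink look-alike is clear. I'll lower a little, then approach.

Call:
{"fn": "carry_out", "kwargs": {
  "deltas": [
    [[0,0,0.015],0],
    [[0.012,0,0],0],
    [[0.01,0,0],0],
    [[0.008,0,0],0],
    [[0.008,0,0],0],
    [[0.006,0,0],0]
  ]
}}

```text
t: 3.38
position: [0.4666, -0.0361, 0.1338]
tool_rot: [-3.133, -0.012, -0.336]
force: [-1.0, -0.6, 1.3]
width: 0.0383
```

Run:
```python
from h import *
a=save('side','side2.png')['img'];s=sense();print(s['position'],s['force'],s['t'])
cv2.imwrite('pics/s2c.png',cv2.resize(a[170:320,200:380],None,fx=4,fy=4))
```

```text
[ 0.46723776 -0.03638435  0.13382045] [ 0.78631784  0.58905457 -0.69475796] 3.425
```

View pics/s2c.png

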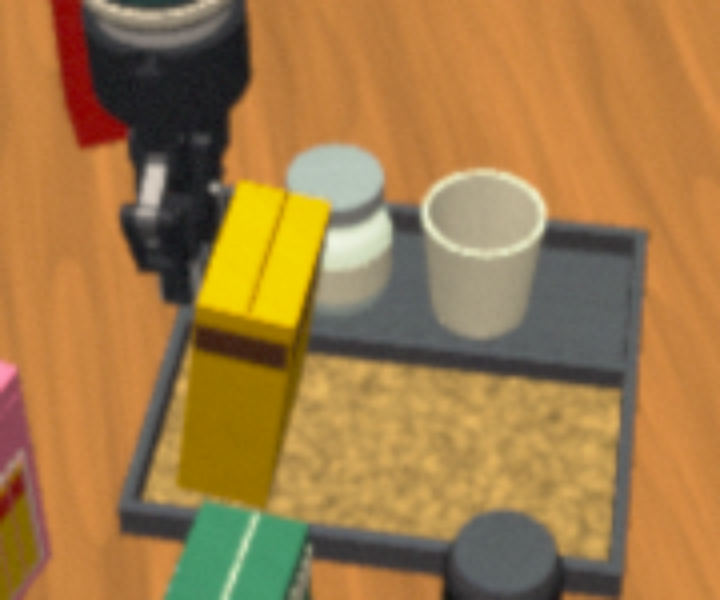

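Side crop: the carton is leaning away from the fingers about its heel, with the base at (225,495) not sliding. I'll continue past the balance point.

Call:
{"fn": "carry_out", "kwargs": {
  "deltas": [
    [[0.008,0,0],0],
    [[0.008,0,0],0],
    [[0.008,0,0],0],
    [[0.007,0,0],0],
    [[0,0,0],0]
  ]
}}

```text
t: 4.05
position: [0.4987, -0.0474, 0.134]
tool_rot: [-3.133, -0.013, -0.336]
force: [0.9, 0.1, -0.1]
width: 0.0382
```

Run:
```python
from h import *
a=save('side','side3.png')['img'];s=sense();print(s['position'],s['force'],s['t'])
cv2.imwrite('pics/s3c.png',cv2.resize(a[170:320,200:380],None,fx=4,fy=4))
```

```text
[ 0.49849128 -0.04730136  0.13401968] [-0.72980563 -0.03569694 -0.23612906] 4.1
```

View pics/s3c.png

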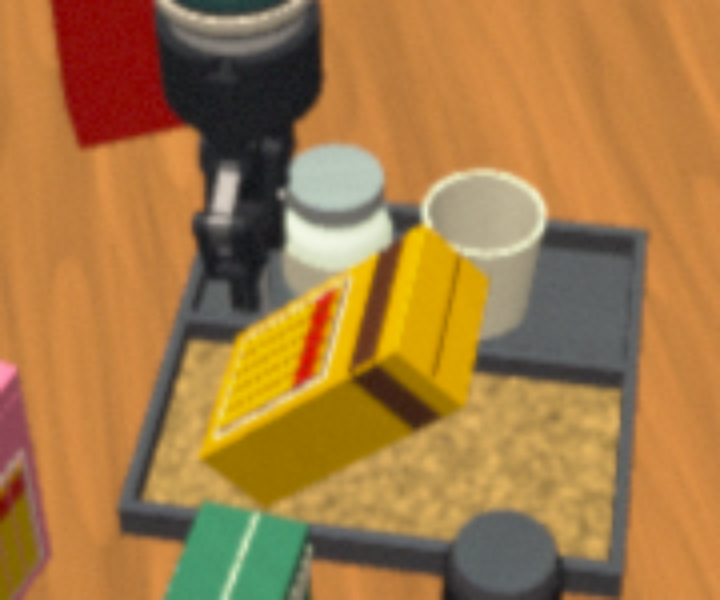

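It's past the balance point and falling on its own. I'll back off while it lands.

Call:
{"fn": "carry_out", "kwargs": {
  "deltas": [
    [[-0.012,0,0],0],
    [[-0.012,0,0],0],
    [[0,0,0],0],
    [[0,0,0],0],
    [[0,0,0],0],
    [[0,0,0],0]
  ]
}}

```text
t: 4.85
position: [0.4733, -0.0384, 0.1339]
tool_rot: [-3.133, -0.013, -0.336]
force: [-0.1, -0.7, -1.2]
width: 0.0382
```

Run:
```python
from h import *
a=save('side','side4.png')['img'];b=save('top','top4.png')['img'];s=sense();print(s['position'],s['force'],s['t'])
cv2.imwrite('pics/s4c.png',cv2.resize(a[170:320,200:380],None,fx=4,fy=4))
cv2.imwrite('pics/t4c.png',cv2.resize(b[130:280,210:390],None,fx=4,fy=4))
```

```text
[ 0.47328702 -0.03838744  0.13387293] [ 0.09736551  0.05841883 -0.28664029] 4.95
```

View pics/s4c.png

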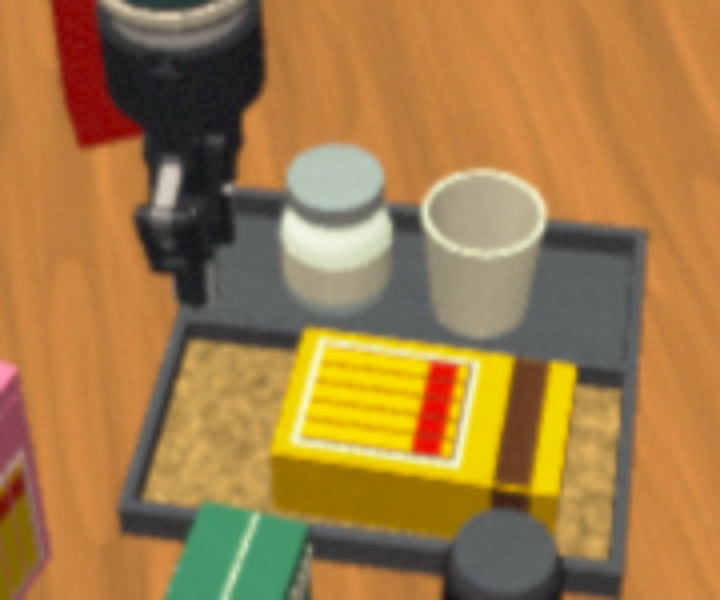

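View pics/t4c.png

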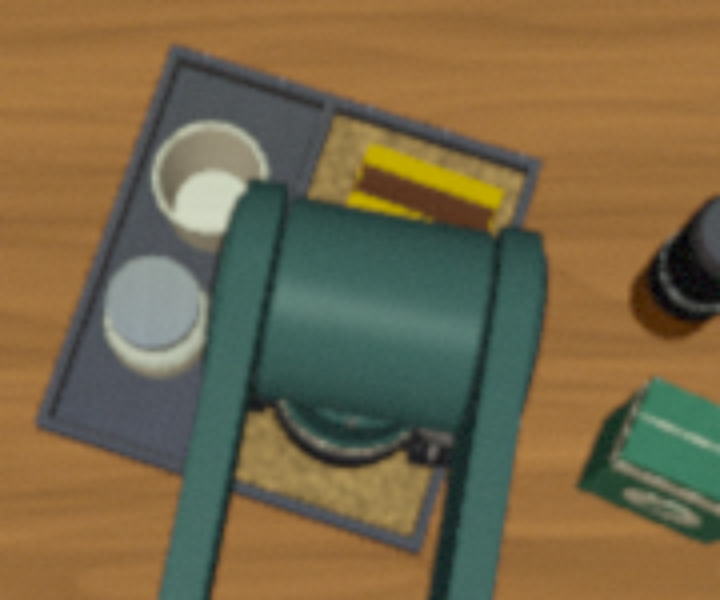

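Landed flat on its back, window up (side crop corners 304,330 / 576,362 / 558,497 / 273,460). Now measuring its pose.

Run:
```python
from h import *
T=load('top4.png');S=load('side4.png')
p=np.array([.561,-.067,-.3327])
t=(np.array([[370,146],[503,188]])+.5)/4-.5+[210,130]
s=(np.array([[304,330],[576,362],[558,497],[273,460]])+.5)/4-.5+[200,170]
def L(z):return np.array([[-.075,.045,z],[.075,.045,z],[.075,-.045,z],[-.075,-.045,z]])
def f(q):
    P=place(q,L(q[3]));return np.r_[(proj(T,P[1:3])-t).ravel(),(proj(S,P)-s).ravel()]
q=least_squares(f,[.57,-.07,-.33,.05]).x;print(q,np.round(f(q),1))
R=np.array([[np.cos(p[2]),np.sin(p[2])],[-np.sin(p[2]),np.cos(p[2])]])
print('c',R@(q[:2]-p[:2]),np.degrees(q[2]-p[2]));print('tcp',R@(sense()['position'][:2]-p[:2]))
```

```text
[ 0.58079489 -0.08089887 -0.35032741  0.0525544 ] [-0.7 -1.6  0.2 -0.7 -0.5  0.4 -0.5  1.   0.1  0.  -1.  -0.5]
c [ 0.02324873 -0.00667177] -1.009976262435672
tcp [-0.0922479  -0.00160316]
```

Carton's lower end is at tray x ≈ -52 mm, so the gap to the far wall is about 27 mm. I'll lower the fingers into the free space behind it.

Call:
{"fn": "carry_out", "kwargs": {
  "deltas": [
    [[0,0.004,0.035],0],
    [[0,0,0.035],0],
    [[0,0,0.025],0],
    [[0,0,0.007],0],
    [[0,0,0],0]
  ]
}}

```text
t: 5.58
position: [0.4759, -0.0425, 0.0309]
tool_rot: [-3.132, -0.017, -0.336]
force: [0.5, 0.1, 0.3]
width: 0.0383
```

Run:
```python
from h import *
a=save('side','side5.png')['img'];s=sense();print(s['position'],s['force'],s['t'])
cv2.imwrite('pics/s5c.png',cv2.resize(a[170:320,200:380],None,fx=4,fy=4))
```

```text
[ 0.47617798 -0.04255483  0.03132702] [ 0.40575031  0.21084104 -0.70391813] 5.625
```

View pics/s5c.png

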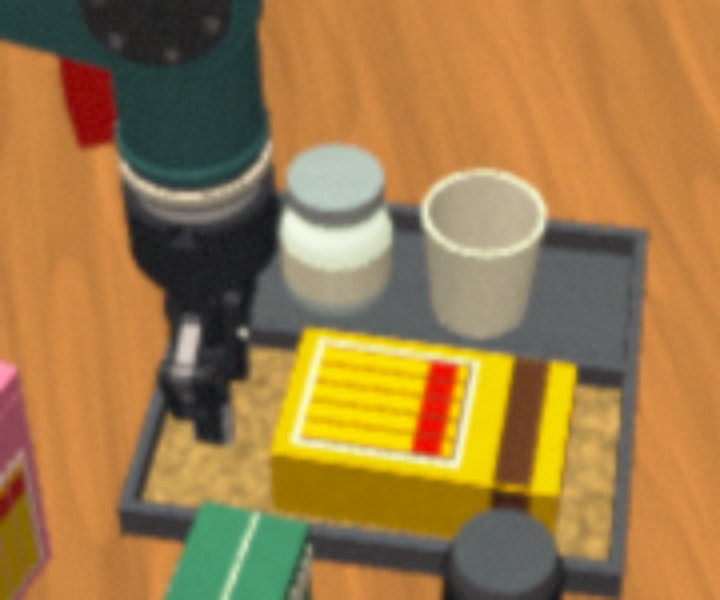

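Call:
{"fn": "carry_out", "kwargs": {
  "deltas": [
    [[0.008,0,0],0],
    [[0.007,0,0],0],
    [[0.006,0,0],0],
    [[0.005,0,0],0],
    [[0.004,0,0],0],
    [[0.004,0,0],0],
    [[0.004,0,0],0],
    [[0.004,0,0],0]
  ]
}}

```text
t: 6.62
position: [0.5196, -0.0575, 0.0352]
tool_rot: [-3.132, -0.021, -0.336]
force: [-0.9, 0.6, 0.7]
width: 0.0387
```

```bash
cat > m.py <<'E'
from h import *
import sys
n=sys.argv[1]
a=save('side','side%s.png'%n)['img'];s=sense();print(s['position'],s['force'],s['t'])
p=np.array([.561,-.067,-.3327]);R=np.array([[np.cos(p[2]),np.sin(p[2])],[-np.sin(p[2]),np.cos(p[2])]])
print('tcp tray',R@(s['position'][:2]-p[:2]))
cv2.imwrite('pics/s%sc.png'%n,cv2.resize(a[170:320,200:380],None,fx=4,fy=4,interpolation=cv2.INTER_CUBIC))
E
python3 m.py 6
```

```text
[ 0.52025981 -0.05775812  0.03527246] [ 0.01547457 -0.1259994   0.0650889 ] 6.675
tcp tray [-0.04152452 -0.0045705 ]
```

View pics/s6c.png

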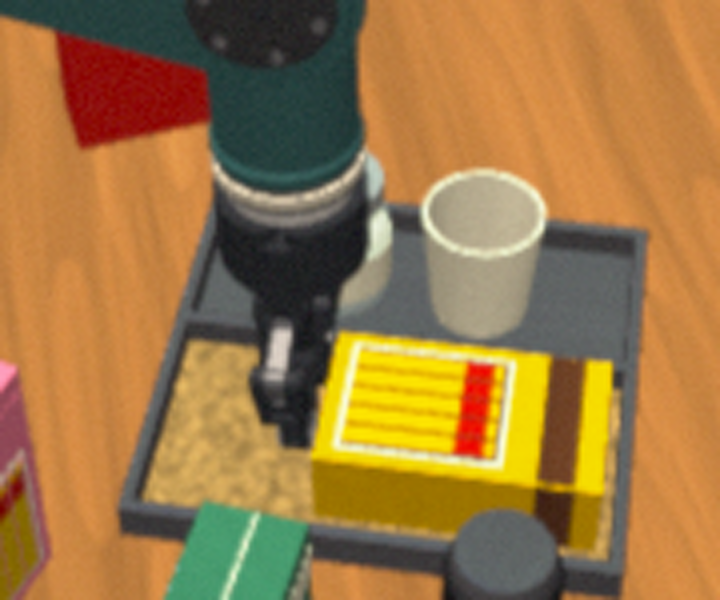

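Sliding well; the top end (605,490) is nearly at the far wall. I'll finish with small steps and watch the force.

Call:
{"fn": "carry_out", "kwargs": {
  "deltas": [
    [[0.003,0,0.002],0],
    [[0.002,0,0.001],0],
    [[0,0,0],0]
  ]
}}

```text
t: 7.05
position: [0.5254, -0.0594, 0.0323]
tool_rot: [-3.132, -0.022, -0.336]
force: [-1.1, 0.9, 0.8]
width: 0.0385
```

Call:
{"fn": "carry_out", "kwargs": {
  "deltas": [
    [[0.002,0,0.0],0],
    [[0.002,0,0],0]
  ]
}}

```text
t: 7.3
position: [0.5266, -0.0598, 0.0323]
tool_rot: [-3.132, -0.015, -0.336]
force: [-9.3, 2.1, 7.6]
width: 0.0383
```

Call:
{"fn": "carry_out", "kwargs": {
  "deltas": [
    [[0.0015,0,0.0],0],
    [[0.0015,0,0],0]
  ]
}}

```text
t: 7.55
position: [0.5264, -0.0598, 0.0323]
tool_rot: [-3.132, -0.007, -0.336]
force: [-6.2, 2.5, 4.9]
width: 0.0383
```

The fingers have stalled with about 9 N of force at tray x ≈ -35 mm, as expected for wall contact. I'll back off, lift and check.

Call:
{"fn": "carry_out", "kwargs": {
  "deltas": [
    [[-0.01,0,0],0],
    [[-0.015,0,0],0],
    [[-0.005,0,-0.02],0],
    [[0,0,-0.06],0],
    [[0,0,-0.06],0],
    [[-0.03,0,-0.04],0],
    [[-0.05,0,0],0],
    [[-0.05,0,0],0],
    [[-0.03,0,0],0],
    [[0,0,0],0]
  ]
}}

```text
t: 8.8
position: [0.3363, 0.0046, 0.2153]
tool_rot: [-3.131, -0.018, -0.336]
force: [0.4, -0.1, 0.1]
width: 0.0387
```

```bash
python3 m.py 7
python3 - <<'E'
from h import *
b=save('top','top7.png')['img']
cv2.imwrite('pics/t7c.png',cv2.resize(b[130:280,210:390],None,fx=4,fy=4,interpolation=cv2.INTER_CUBIC))
E
```

```text
[0.33705337 0.00429356 0.21535303] [-0.3217864   0.54077166 -0.02868229] 8.85
tcp tray [-0.23495049 -0.005756  ]
```

View pics/s7c.png

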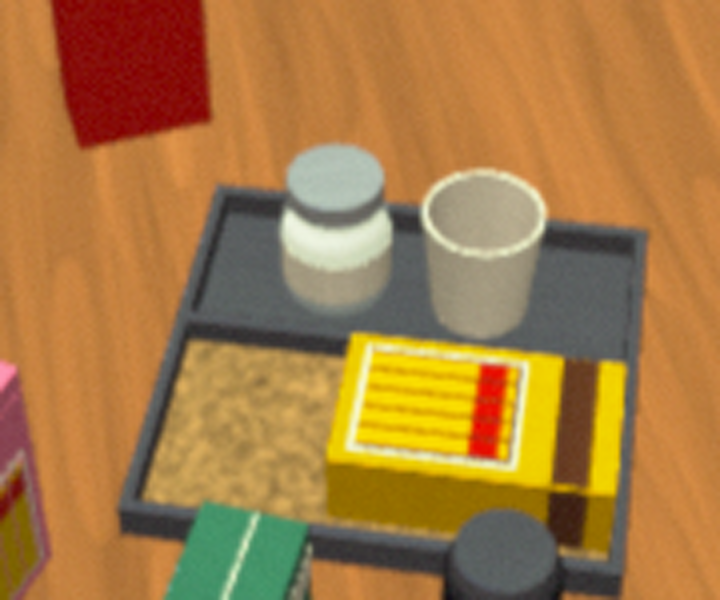

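View pics/t7c.png

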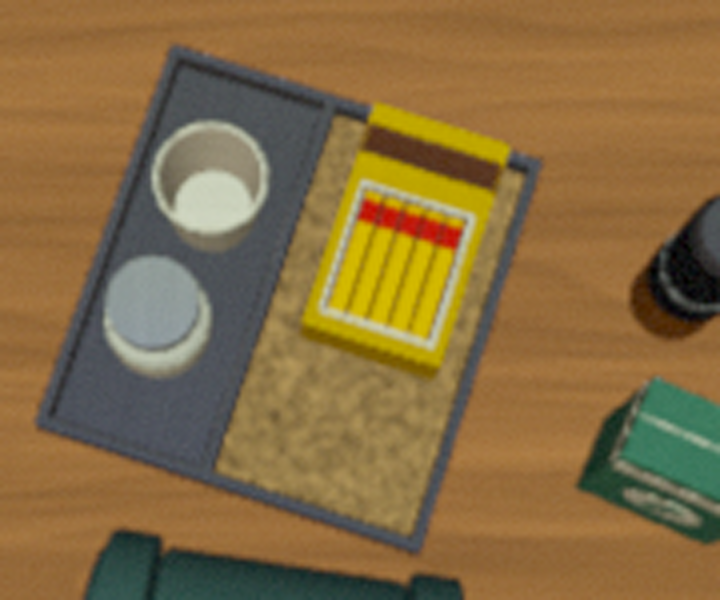

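Run:
```python
from h import *
T=load('top7.png');S=load('side7.png')
p=np.array([.561,-.067,-.3327])
t=(np.array([[375,102],[513,147],[437,363],[307,320]])+.5)/4-.5+[210,130]
s=(np.array([[352,335],[628,362],[615,497],[328,462]])+.5)/4-.5+[200,170]
z=.056;L=np.array([[-.075,.045,z],[.075,.045,z],[.075,-.045,z],[-.075,-.045,z]])
def f(q):
    P=L.copy();P[:,2]=q[3];P=place(q,P);return np.r_[(proj(T,P[[1,2,3,0]])-t).ravel(),(proj(S,P)-s).ravel()]
q=least_squares(f,[.58,-.07,-.33,.05]).x;print(q,np.round(f(q),1))
R=np.array([[np.cos(p[2]),np.sin(p[2])],[-np.sin(p[2]),np.cos(p[2])]])
c=R@(q[:2]-p[:2]);a=q[2]-p[2];print('c',c,np.degrees(a),'top x',c[0]+.075*np.cos(a))
# bystander change
for n,bx in(('top',{'cup+jar':(220,150,75,80),'grinder':(365,170,45,50),'tea':(350,220,65,50)}),('side',{'tea':(232,290,50,100),'grinder':(305,310,40,60),'cup+jar':(305,210,35,40)})):
    A=cv2.imread(f'pics/{n}0.png',0);B=cv2.imread(f'pics/{n}7.png',0)
    for k,(x,y,w,h) in bx.items():
        print(n,k,np.round(cv2.phaseCorrelate(np.float32(A[y:y+h,x:x+w]),np.float32(B[y:y+h,x:x+w]))[0],2))
```

```text
[ 0.60798529 -0.08785876 -0.3352798   0.05338466] [ 0.1 -0.9 -0.2 -1.4  1.1  0.4 -1.4 -0.2 -0.2 -0.1 -0.6  1.   0.2  0.2
 -1.  -0.1]
c [ 0.05122119 -0.00436973] -0.14781182002011384 top x 0.1262209422131714
top cup+jar [ 0.52 -0.07]
top grinder [ 0.58 -0.02]
top tea [ 0.04 -0.03]
side tea [ 0.13 -0.  ]
side grinder [-0.07 -0.01]
side cup+jar [-0.06  0.06]
```

Top end measures tray x ≈ 126 mm, at the wall to within measurement error. The carton is 0.15° off the bay line and 4 mm off centre. Bystanders are unmoved and the arm is clear, so I'm handing in.

```bash
python3 -c "
from workcell import *
print(job_done())"
```

```text
the job is handed in; nothing more can be done
None
```

The coffee carton lies on its back, window up, with its top end against the far end wall of the tray, and I handed the job in at about 9 s. I pushed it high on its window side until it tipped over by itself. Then I slid it along the cork with low pushes on its bottom end until it stopped against the wall, with about 9 N on the fingers.

Last checks from the top and side cameras:
- **Top end:** tray x ≈ 126 mm, within the 119–128 mm limit. That is about 1 mm past the wall, which is within measurement error.
- **Alignment:** 4 mm off the bay's centre line and about 0.15° off its direction.
- **Height:** the upper face measured 53 mm against a nominal 56 mm. My other height measurements also came out 3–5 mm low, so I take this as calibration error.
- **Tea carton, grinder, jar and cup:** no real shift; they moved at most 0.6 px in the top view and 0.15 px in the side view.
- **Arm:** backed off and touching nothing.

I saw no failed check, and the hand-in reported no verdict.

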